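# Put the washed spice jars back in their lanes

## Task

Put the four empty spice jars that stand on the counter (two tall slim ones, a square one and a squat one, all with flat steel lids) back into the spice drawer, each standing upright on the drawer's floor in the lane that already holds a jar of its own kind. Leave the salt shaker and the clip-top preserving jar where they are, do not shift the jars already in the drawer, and set the glass down gently rather than dropping it.

Things in the scene. Friction and masses are not known exactly. Their poses are not given: they have to be found in the camera images.
- spice_drawer: Open wooden drawer lying on the counter, fixed. x: to its back; origin: centre of underside. 218 (x) by 282 mm, sides 50 high; white front 300 wide, 62 high, bar handle to x = -165. Floor's top 8 mm up. Dividers 6 thick, 35 high, at y = -45 and 45 make 3 lanes centred at y = -90, 0, 90: 84 wide, x from -100 to 100; in each a jar of one kind stands at the back (x about 62), the rest is free.
- slim_jar_a: Tall slim round spice jar, empty glass, flat steel screw lid. Body 42 mm across, 90 tall in all; the lid is the top 18 mm, 38 across, easily gripped from above. 0.1 kg. Origin: centre of underside, z up. Starts upright on the counter, to the right of the drawer; to be put back. The two slim jars are alike; either may stand in front.
- slim_jar_b: Tall slim round spice jar, empty glass, flat steel screw lid. Body 42 mm across, 90 tall in all; the lid is the top 18 mm, 38 across, easily gripped from above. 0.1 kg. Origin: centre of underside, z up. Starts upright on the counter, to the right of the drawer; to be put back. Alike with the other slim jar.
- square_jar: Square spice jar, empty glass, 50 x 50 mm (sides along its x, y) and 53 high, then a neck and a flat round steel screw lid; 78 tall in all; the lid is the top 18 mm, 44 across, easily gripped from above. 0.12 kg. Origin: centre of underside, z up. Starts upright on the counter, to the right of the drawer; to be put back.
- squat_jar: Squat round spice jar, empty glass, broad flat steel screw lid. Body 62 mm across, 62 tall in all; the lid is the top 18 mm, 58 across, easily gripped from above. 0.12 kg. Origin: centre of underside, z up. Starts upright on the counter, to the right of the drawer; to be put back.
- drawer_slim: Tall slim round spice jar, empty glass, flat steel screw lid. Body 42 mm across, 90 tall in all; the lid is the top 18 mm, 38 across, easily gripped from above. 0.1 kg. Origin: centre of underside, z up. Stands already at the back of one of the drawer's lanes (which one varies): that lane is for its kind. Leave it there.
- drawer_square: Square spice jar, empty glass, 50 x 50 mm (sides along its x, y) and 53 high, then a neck and a flat round steel screw lid; 78 tall in all; the lid is the top 18 mm, 44 across, easily gripped from above. 0.12 kg. Origin: centre of underside, z up. Stands already at the back of one of the drawer's lanes (which one varies): that lane is for its kind. Leave it there.
- drawer_squat: Squat round spice jar, empty glass, broad flat steel screw lid. Body 62 mm across, 62 tall in all; the lid is the top 18 mm, 58 across, easily gripped from above. 0.12 kg. Origin: centre of underside, z up. Stands already at the back of one of the drawer's lanes (which one varies): that lane is for its kind. Leave it there.
- salt_shaker: Look-alike, not a spice jar: glass table salt shaker, body tapering from 44 mm at the foot to 34 mm, with a domed, pierced steel cap 36 mm across; 83 mm tall. Origin: centre of its underside. Stands among the jars; stays there. Also among them: a pancake ring 22 mm high; behind them a lidded sugar bowl 84 high.
- clip_jar: Look-alike, not a spice jar: small clip-top preserving jar, round, 62 mm across and 70 mm tall, with a glass lid, pale sealing ring and steel wire clip over the top instead of a steel lid. Origin: centre of its underside. Stands among the jars; stays there.

How it is judged:
At the end, for the whole second after the job is handed in: All four spice jars stand upright (within about 6 degrees) on the floor of the drawer, at rest, each anywhere in the lane where the jar of its own kind stands; the three jars that were in the drawer and the salt shaker and clip-top jar stand upright within 20 mm of where they were (((y of slim_jar_a in the frame of spice_drawer between -0.135 and -0.045 m and y of drawer_slim in the frame of spice_drawer between -0.135 and -0.045 m) or (y of slim_jar_a in the frame of spice_drawer between -0.045 and 0.045 m and y of drawer_slim in the frame of spice_drawer between -0.045 and 0.045 m) or (y of slim_jar_a in the frame of spice_drawer between 0.045 and 0.135 m and y of drawer_slim in the frame of spice_drawer between 0.045 and 0.135 m)) and x of slim_jar_a in the frame of spice_drawer between -0.1 and 0.1 m and z of slim_jar_a in the frame of spice_drawer between 0.003 and 0.014 m and angle between each of slim_jar_a, slim_jar_b, square_jar, squat_jar, drawer_slim, drawer_square, drawer_squat, salt_shaker, clip_jar's own z axis and vertical below 0.1 rad and linear speed of each of slim_jar_a, slim_jar_b, square_jar, squat_jar, drawer_slim, drawer_square, drawer_squat, salt_shaker, clip_jar below 0.02 m/s and angular speed of each of slim_jar_a, slim_jar_b, square_jar, squat_jar below 0.2 rad/s and ((y of slim_jar_b in the frame of spice_drawer between -0.135 and -0.045 m and y of drawer_slim in the frame of spice_drawer between -0.135 and -0.045 m) or (y of slim_jar_b in the frame of spice_drawer between -0.045 and 0.045 m and y of drawer_slim in the frame of spice_drawer between -0.045 and 0.045 m) or (y of slim_jar_b in the frame of spice_drawer between 0.045 and 0.135 m and y of drawer_slim in the frame of spice_drawer between 0.045 and 0.135 m)) and x of slim_jar_b in the frame of spice_drawer between -0.1 and 0.1 m and z of slim_jar_b in the frame of spice_drawer between 0.003 and 0.014 m and ((y of square_jar in the frame of spice_drawer between -0.135 and -0.045 m and y of drawer_square in the frame of spice_drawer between -0.135 and -0.045 m) or (y of square_jar in the frame of spice_drawer between -0.045 and 0.045 m and y of drawer_square in the frame of spice_drawer between -0.045 and 0.045 m) or (y of square_jar in the frame of spice_drawer between 0.045 and 0.135 m and y of drawer_square in the frame of spice_drawer between 0.045 and 0.135 m)) and x of square_jar in the frame of spice_drawer between -0.1 and 0.1 m and z of square_jar in the frame of spice_drawer between 0.003 and 0.014 m and ((y of squat_jar in the frame of spice_drawer between -0.135 and -0.045 m and y of drawer_squat in the frame of spice_drawer between -0.135 and -0.045 m) or (y of squat_jar in the frame of spice_drawer between -0.045 and 0.045 m and y of drawer_squat in the frame of spice_drawer between -0.045 and 0.045 m) or (y of squat_jar in the frame of spice_drawer between 0.045 and 0.135 m and y of drawer_squat in the frame of spice_drawer between 0.045 and 0.135 m)) and x of squat_jar in the frame of spice_drawer between -0.1 and 0.1 m and z of squat_jar in the frame of spice_drawer between 0.003 and 0.014 m and distance of each of drawer_slim, drawer_square, drawer_squat, salt_shaker, clip_jar from where it was at the start of the episode below 0.02 m); the robot touches nothing.
It fails at once if the salt shaker or the clip-top jar is shifted by more than 20 mm (distance of any of salt_shaker, clip_jar from where it was at the start of the episode above 0.02 m).
It fails at once if a jar already in the drawer is shifted by more than 20 mm (distance of any of drawer_slim, drawer_square, drawer_squat from where it was at the start of the episode above 0.02 m).
It fails at once if a jar is dropped: it falls freely by more than about 2 cm, out of the fingers ((linear speed of slim_jar_a above 0.65 m/s and contact force between slim_jar_a and the fingers below 0.05 N) or (linear speed of slim_jar_b above 0.65 m/s and contact force between slim_jar_b and the fingers below 0.05 N) or (linear speed of square_jar above 0.65 m/s and contact force between square_jar and the fingers below 0.05 N) or (linear speed of squat_jar above 0.65 m/s and contact force between squat_jar and the fingers below 0.05 N)).
It also fails if it takes over 122 s, if anything falls off the work surface, if the arm or the gripper's body presses on something with over 40 N, if the wrist force passes 120 N, or if a joint passes its speed limit or range.

## Robot

A 6-joint arm with a two-finger parallel gripper is mounted at the origin on the work surface. World frame = base frame: x ahead of the robot, y to its left, z up, the work surface at z = 0. Lengths are in m, angles in rad, forces in N, time in s.
With the tool pointing down it reaches from about 0.35 to 0.775 m from the base axis. Payload 5.5 kg.
Tool frame: the origin (TCP) lies where the fingers leave the gripper's body, on its centre line; the fingertips stand env.tip_reach ahead of it and the grasp point (between the pads) lies 54 mm ahead of it (env.tip_reach is the distance from the TCP to the fingertips, in m); z points along the fingers, y is the line along which they close (so a half turn about z gives the same grasp; the last joint's range is limited). The gripper opens to 85 mm and grips with 20 to 120 N. Pads are 22 mm wide; open, the fingers measure 114 mm over their backs; the gripper's body (76 mm by 85 mm) begins 54 mm behind the grasp point. The pads swing forward as they close: fully open they stand 13 mm farther back than shut.
Start: joints at [-1.331, 0.313, 0.046, 1.304, 0, 1.431], TCP at [0.213, -0.534, 0.304] pointing down, gripper open.
Joint ranges: [-2.76, 2.76], [-0.86, 1.69], [-1.03, 1.26], [-2.2, 2.34], [-1.47, 1.5], [-3.14, 3.14]. Speed limits (rad/s): [2.57, 2.57, 3.14, 3.14, 3.14, 3.14].

## Interface

Orientations are given as a unit quaternion [w, x, y, z].
In Python, from workcell import status, optics, hand_in, env gives the robot as it stands.
- The arm moves only by the shell command python3 -m handwheel 'ROWS' [FORCE]. ROWS is a JSON object whose one key "deltas" holds a list of rows, each a list of 5 numbers: the opening, from -1 (shut) to 1 (fully open), then the shift along the tool's x, y, z in units of 40 mm (1.0 is 40 mm), then the turn about the tool's z in units of 10 degrees (1.0 is 10 degrees). In form: {"deltas": [[jaw, x, y, z, roll], ...]}. A call has 1 to 20 rows; each row shifts and turns the commanded pose from where the row before left it, along the tool's axes as they then stand; what a row does not reach is not made up. A row lasts 1/8 s, in which the tool goes at most 62.5 mm and 10.7 degrees, less where a joint would pass 70% of its speed; a pose out of reach is approached as far as the arm can. A call is refused whole if a number of a shift passes 1 or a number of a turn 1, either way. A call with a gripper value outside its range is refused whole. The fingers move at their own pace and stop on an object; FORCE is the grip in N (left out, the last holds). Time passes only in rows, so rows that do not move let the fingers close. It gives the time, the measured TCP pose, the force, the opening and the grip force at its end, in the units of the state.
- status.get_state(): the state, without advancing time (a new reading comes with each control period).
- optics.read_camera(name): name is "scene" or "top" or "wrist"; returns a dict with "frame" (420x560x3 uint8, red, green, blue), "depth" (420x560 float32, m along the optical axis (not along the pixel's ray), 0 where there is no reading), "vfov" (degrees; the focal length in pixels is half the picture's height over the tangent of half this angle, whatever the lens; pixels are square), "cx", "cy" (the principal point, pixels), "origin" and "attitude" of the camera in the world. Camera axes: x right, y down, z forward; pixel columns grow to the right and rows downward; lengths in m; the calibration is good to about 2 mm. A picture is of the moment at which its call begins.
- hand_in(): hands the job in; it is judged then, once.
The state is a dict: "clock": time; "joint_pos": joint angles; "qvel": joint speeds; "tau": joint torques, N m; "tcp_pos": TCP position; "orientation": TCP orientation; "wrist_force": force on the tool from outside, world axes, zero at the start; "ft_torque": the same for the moment, N m; "finger_gap": finger opening in m; "grip_force": force on a finger pad.
Only numpy, scipy, OpenCV 4.12 (cv2) and the standard library are available. Lean on these libraries where they do the work, as an engineer would, in place of code of your own. Each camera call takes 0.05 s, during which the arm holds its last target. There are 200 camera calls.

## Working session

There is one attempt and no reset: what is moved stays moved. The work goes in short steps, Python scripts to look and compute and a shell command to move; the robot and the scene stay as the last step left them, time stands still between calls to the robot, and variables do not carry over. Pictures are saved under pics/ and viewed, at most 14 in all, crops included, and the job is handed in when it is done.

```bash
mkdir -p pics
cat > h.py <<'E'
import numpy as np, cv2
from workcell import status, optics, env
from scipy.spatial.transform import Rotation as R
def cam(n):
    c=optics.read_camera(n); f=c["frame"]; H,W=f.shape[:2]
    fl=H/2/np.tan(np.radians(c["vfov"])/2)
    u,v=np.meshgrid(np.arange(W),np.arange(H)); d=c["depth"]
    P=np.stack([(u-c["cx"])/fl*d,(v-c["cy"])/fl*d,d],-1)
    a=np.array(c["attitude"]); M=a if a.shape==(3,3) else R.from_quat(np.r_[a[1:],a[0]]).as_matrix()
    X=P@M.T+np.array(c["origin"]); X[d==0]=np.nan
    return f,X,c
def save(n,f): cv2.imwrite("pics/"+n,f[:,:,::-1])
E
python3 - <<'E'
from h import *
for n in("top","scene"):
    f,X,c=cam(n); save(n+"0.png",f); print(n,c["origin"],c["attitude"],c["vfov"],c["cx"],c["cy"]); np.save(n+".npy",X)
print(status.get_state(),env.tip_reach)
E
```

```text
top [ 0.42551896 -0.02345749  1.10125331] [-0.04090703  0.71192125 -0.70035691  0.03154278] 47.51769896485463 278.6625205101796 206.50073611859722
scene [0.79040127 0.45659384 0.95578089] [-0.05533097  0.22009698  0.9383442  -0.26077954] 49.263326365762794 278.46969318878973 217.52410582570744
{'clock': 0.1, 'joint_pos': array([-1.33060219e+00,  3.13931475e-01,  4.51216911e-02,  1.30358423e+00,
       -2.66653117e-05,  1.43121336e+00]), 'qvel': array([-0.00148535, -0.00237548,  0.00257459, -0.00044066,  0.00108908,
       -0.00207352]), 'tau': array([ 1.96643618e-03, -4.81726527e+01,  2.99244440e+01,  1.27297107e-02,
       -2.12549894e-04, -4.87217861e-06]), 'tcp_pos': array([ 0.21307786, -0.53371815,  0.30310632]), 'orientation': array([-7.97161414e-04,  9.82024961e-01,  1.88749403e-01, -5.34850756e-05]), 'wrist_force': array([-0.22925587,  0.5007753 , -0.46001848]), 'ft_torque': array([ 0.02209323, -0.00575811,  0.0327104 ]), 'grip_force': 0.0, 'finger_gap': 0.08526522575671858} 0.0726
```

View pics/top0.png

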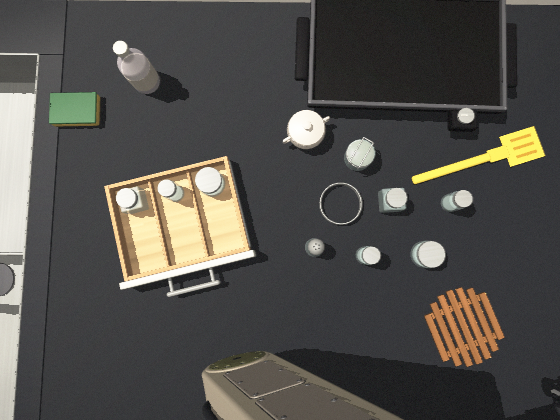

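View pics/scene0.png

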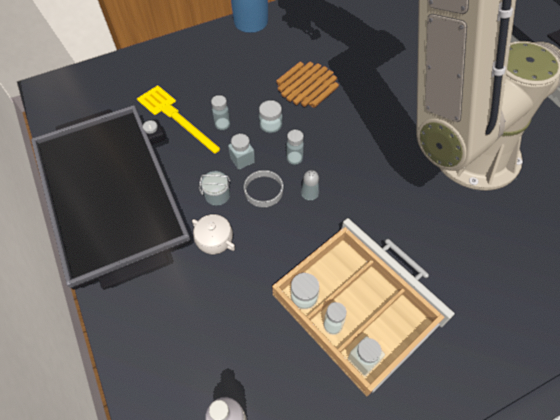

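The top view shows the drawer at lower left, with its back pointing up in the picture. The square jar (127,200) is in the left lane, the slim (170,190) in the middle and the squat (209,180) on the right. To put back: square (397,199), slims (463,199) and (370,256), squat (431,255). The salt shaker (316,247) and clip jar (361,153) stay. The scene view agrees.

Run:
```python
from h import *
X=np.load("top.npy"); f=cv2.imread("pics/top0.png")
def lid(n,u,v,h):
    p=X[v-18:v+19,u-18:u+19].reshape(-1,3); p=p[abs(p[:,2]-h)<.007][:, :]
    c,r=cv2.minEnclosingCircle(p[:,:2].astype(np.float32)); print(n,len(p),np.round(p.mean(0),4),"circ",np.round(c,4),round(r,4))
for a in [("square",397,199,.078),("slimR",463,199,.09),("slimL",370,256,.09),("squat",431,255,.062),("salt",316,247,.08),("clip",361,153,.07),("dsq",127,200,.086),("dsl",168,190,.098),("dsqt",209,180,.07)]: lid(*a)
# front panel top and rim
roi=np.zeros(X.shape[:2],bool); roi[150:300,95:262]=1
z=X[...,2]
for lo,hi in((.057,.067),(.046,.054)):
    m=roi&(z>lo)&(z<hi); q=X[m][:,:2].astype(np.float32); print(lo,len(q),cv2.minAreaRect(q))
m=roi&(z>.057)&(z<.067); 
n,l,s,c=cv2.connectedComponentsWithStats(m.astype(np.uint8)); 
for i in range(1,n):
    if s[i,4]>40: q=X[l==i][:,:2].astype(np.float32); print(s[i],np.round(cv2.boxPoints(cv2.minAreaRect(q)),4).tolist())
# square jar body orientation, body shoulder z~.053
for n_,u,v,o in(("sq",392,200,0),("dsq",130,200,.008)):
    p=X[v-22:v+23,u-22:u+23].reshape(-1,3); 
    for lo,hi in((.01,.05),(.045,.058)):
        q=p[(p[:,2]>lo+o)&(p[:,2]<hi+o)]; print(n_,len(q),cv2.minAreaRect(q[:,:2].astype(np.float32)) if len(q) else 0)
c=cv2.resize(f[140:290,290:490],None,fx=4,fy=4,interpolation=cv2.INTER_CUBIC); cv2.imwrite("pics/c.png",c)
```

```text
square 331 [ 0.5543 -0.2616  0.078 ] circ [ 0.5546 -0.2619] 0.0221
slimR 258 [ 0.5532 -0.3995  0.0903] circ [ 0.5523 -0.4011] 0.0201
slimL 254 [ 0.4301 -0.2047  0.0902] circ [ 0.4305 -0.2052] 0.0192
squat 571 [ 0.4346 -0.3393  0.0621] circ [ 0.4343 -0.3397] 0.0291
salt 174 [ 0.4463 -0.0901  0.0792] circ [ 0.4462 -0.0905] 0.0162
clip 449 [ 0.6558 -0.188   0.0664] circ [ 0.6555 -0.1886] 0.0341
dsq 328 [0.544  0.3204 0.0861] circ [0.5439 0.3211] 0.0224
dsl 247 [0.5651 0.2315 0.0982] circ [0.5656 0.2321] 0.0192
dsqt 547 [0.5883 0.1475 0.0702] circ [0.5884 0.148 ] 0.0292
0.057 1231 ((0.4881765842437744, 0.2142573446035385), (0.2132500261068344, 0.29852622747421265), 14.950520515441895)
0.046 1846 ((0.4822038412094116, 0.20916977524757385), (0.26942676305770874, 0.29136818647384644), 14.953455924987793)
[120 186  23  27 165] [[0.5131000280380249, 0.337799996137619], [0.5267000198364258, 0.28949999809265137], [0.5748999714851379, 0.30309998989105225], [0.5612999796867371, 0.3513999879360199]]
[119 250 136  40 992] [[0.3467000126838684, 0.3310000002384186], [0.42309999465942383, 0.042399998754262924], [0.438400000333786, 0.04650000110268593], [0.3619999885559082, 0.33500000834465027]]
sq 136 ((0.5627163648605347, -0.2815728187561035), (0.059944383800029755, 0.10319515317678452), 22.20014190673828)
sq 174 ((0.554837703704834, -0.2622722387313843), (0.04981648176908493, 0.051155030727386475), 4.2013068199157715)
dsq 784 ((0.546434223651886, 0.3203783929347992), (0.08635424077510834, 0.10775015503168106), 14.548100471496582)
dsq 211 ((0.54411780834198, 0.3288198709487915), (0.08274465054273605, 0.08547408133745193), 15.245251655578613)
```

View pics/c.png

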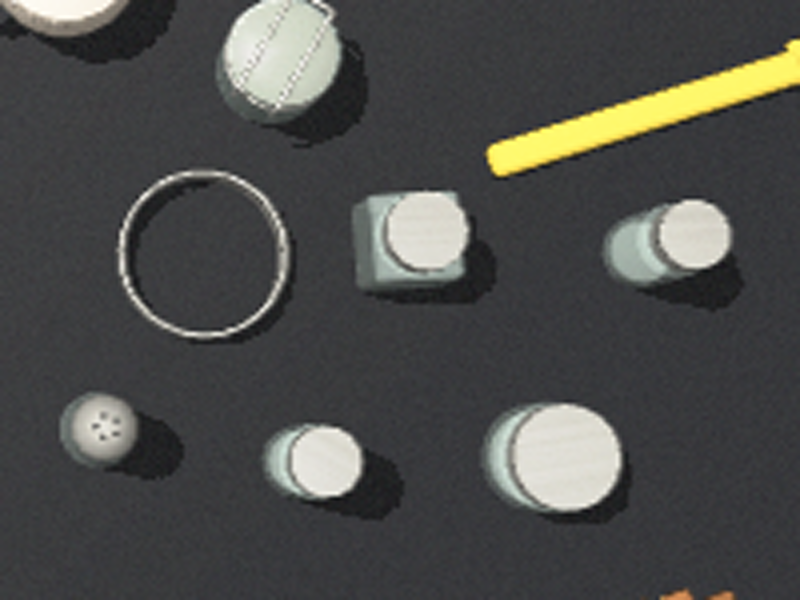

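```bash
cat >> h.py <<'E'
D0=np.array([.5051,.2188]); DY=14.9
def dr(x,y): a=np.radians(DY); return D0+np.array([[np.cos(a),-np.sin(a)],[np.sin(a),np.cos(a)]])@[x,y]
def go(xy,z,psi=None):
    s=status.get_state(); q=s["orientation"]; M=R.from_quat(np.r_[q[1:],q[0]]).as_matrix()
    p=np.degrees(np.arctan2(M[1,0],M[0,0])); d=M.T@(np.r_[xy,z]-s["tcp_pos"])/.04
    print("t",s["clock"],"psi",round(p,2),"tilt",np.round(M[:,2],4),"tcp",np.round(s["tcp_pos"],4),"gap",round(s["finger_gap"],4),"F",round(s["grip_force"],1),"units xyz",np.round(d,3),"sum j6",round(s["joint_pos"][5],2))
SQUAT=(.4345,-.3395);SQUARE=(.5545,-.2618);SR=(.5525,-.4003);SL=(.4303,-.205)
E
python3 -m handwheel '{"deltas":[[1,0,0,0,-1],[1,0,0,0,-1],[1,0,0,0,-1],[1,0,0,0,-1],[1,0,0,0,-1],[1,0,0,0,-1],[1,0,0,0,-1],[1,0,0,0,-1],[1,0,0,0,-0.31],[1,0.41,0.825,0.32,0],[1,0.41,0.825,0.32,0],[1,0.41,0.825,0.32,0],[1,0.41,0.825,0.32,0],[1,0.41,0.825,0.32,0],[1,0.41,0.825,0.32,0],[1,0.41,0.825,0.32,0],[1,0.41,0.825,0.32,0],[1,0,0,0,0]]}' 40
python3 -c "
from h import *
go(SQUAT,.107)"
```

```text
clock: 2.35
tcp_pos: [0.4354, -0.3372, 0.2]
orientation: [-0.002, 0.608, 0.794, 0.0]
wrist_force: [-0.1, 0.4, 0.2]
finger_gap: 0.0856
grip_force: 0.0
t 2.35 psi 105.08 tilt [-0.002   0.0024 -1.    ] tcp [ 0.4354 -0.3372  0.2   ] gap 0.0856 F 0.0 units xyz [-0.056 -0.034  2.324] sum j6 0.5
```

```bash
python3 -m handwheel '{"deltas":[[1,-0.056,-0.034,0.4,0],[1,0,0,0.6,0],[1,0,0,0.6,0],[1,0,0,0.5,0],[1,0,0,0.22,0],[1,0,0,0,0],[0.2,0,0,0,0],[0.2,0,0,0,0],[0.2,0,0,0,0],[-0.2,0,0,0,0],[-0.2,0,0,0,0],[-0.2,0,0,0,0],[-0.2,0,0,0,0]]}' 40
python3 -c "
from h import *
go(dr(-.03,-.09),.30)"
```

```text
clock: 3.98
tcp_pos: [0.4346, -0.3428, 0.11]
orientation: [0.001, 0.61, 0.793, -0.0]
wrist_force: [-0.9, 0.3, 6.2]
finger_gap: 0.0568
grip_force: 43.1
t 3.975 psi 104.86 tilt [ 0.0017 -0.0023 -1.    ] tcp [ 0.4346 -0.3428  0.11  ] gap 0.0568 F 43.1 units xyz [10.855  4.561 -4.774] sum j6 0.5
```

```bash
python3 -m handwheel '{"deltas":[[-0.2,0,0,-0.3,0],[-0.2,0,0,-0.8,0],[-0.2,0,0,-0.9,0],[-0.2,0,0,-0.9,0],[-0.2,0,0,-0.9,0],[-0.2,0.3,0.15,-0.6,0],[-0.2,0.8,0.35,-0.4,0],[-0.2,0.9,0.38,0,0],[-0.2,0.9,0.38,0,0],[-0.2,0.9,0.38,0,0],[-0.2,0.9,0.38,0,0],[-0.2,0.9,0.38,0,0],[-0.2,0.9,0.38,0,0],[-0.2,0.9,0.38,0,0],[-0.2,0.9,0.38,0,0],[-0.2,0.9,0.38,0,0],[-0.2,0.9,0.38,0,0],[-0.2,0.75,0.26,0,0],[-0.2,0,0,0,0],[-0.2,0,0,0,0]]}'
python3 -c "
from h import *
go(dr(-.03,-.09),.122)
f,X,c=cam('wrist');save('w1.png',f)"
```

```text
clock: 6.48
tcp_pos: [0.4986, 0.124, 0.3008]
orientation: [-0.0, 0.61, 0.793, -0.0]
wrist_force: [0.5, 0.6, -1.2]
finger_gap: 0.0569
grip_force: 43.1
t 6.475 psi 104.89 tilt [-5.e-04 -5.e-04 -1.e+00] tcp [0.4986 0.124  0.3008] gap 0.0569 F 43.1 units xyz [-1.000e-03  1.900e-02  4.469e+00] sum j6 1.4
```

View pics/w1.png

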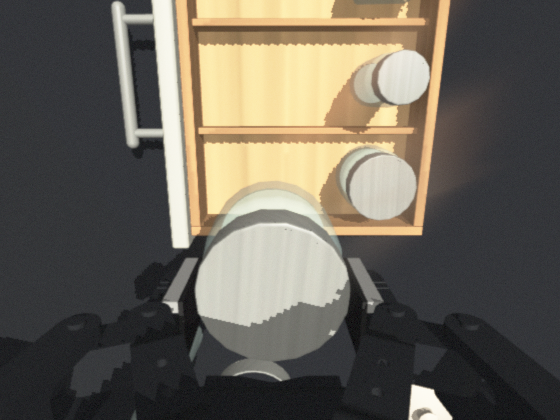

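The wrist view shows the squat jar held upright between the fingers (lid near (273,280)), with its own lane below and the drawer's squat jar at (382,186). I'm lowering it.

```bash
python3 -m handwheel '{"deltas":[[-0.2,0,0.02,0.4,0],[-0.2,0,0,0.7,0],[-0.2,0,0,0.8,0],[-0.2,0,0,0.8,0],[-0.2,0,0,0.7,0],[-0.2,0,0,0.5,0],[-0.2,0,0,0.3,0],[-0.2,0,0,0.2,0],[-0.2,0,0,0.05,0],[-0.2,0,0,0.05,0],[-0.2,0,0,0,0],[-0.2,0,0,0,0]]}'
python3 -c "
from h import *
go(dr(-.03,-.09),.118)"
```

```text
clock: 8.02
tcp_pos: [0.5, 0.1245, 0.121]
orientation: [0.0, 0.61, 0.793, 0.0]
wrist_force: [0.2, 0.3, -0.4]
finger_gap: 0.0566
grip_force: 43.1
t 8.025 psi 104.87 tilt [ 8.e-04 -0.e+00 -1.e+00] tcp [0.5    0.1245 0.121 ] gap 0.0566 F 43.1 units xyz [-0.004 -0.02   0.076] sum j6 1.4
```

```bash
python3 -m handwheel '{"deltas":[[-0.2,0,0,0.03,0],[-0.2,0,0,0.03,0],[-0.2,0,0,0.03,0],[-0.2,0,0,0,0],[-0.2,0,0,0,0]]}'
```

```text
clock: 8.65
tcp_pos: [0.4997, 0.1245, 0.118]
orientation: [0.0, 0.61, 0.793, 0.0]
wrist_force: [-2.8, 0.6, 7.0]
finger_gap: 0.0566
grip_force: 44.0
```

```bash
python3 -m handwheel '{"deltas":[[0.5,0,0,0,0],[0.65,0,0,0,0],[0.65,0,0,0,0],[0.65,0,0,-0.3,0],[0.65,0,0,-0.8,0],[0.65,0,0,-0.9,0],[0.65,0,0,-0.9,0],[0.65,0,0,-0.9,0],[0.65,0,0,-0.4,0],[0.65,0,0,0,0]]}'
python3 -c "
from h import *
go(SQUARE,.2)
f,X,c=cam('wrist');save('w2.png',f)"
```

```text
clock: 9.9
tcp_pos: [0.5005, 0.1245, 0.2872]
orientation: [0.001, 0.61, 0.793, 0.001]
wrist_force: [0.6, -0.7, -0.9]
finger_gap: 0.0702
grip_force: 0.0
t 9.9 psi 104.86 tilt [ 3.9e-03  3.0e-04 -1.0e+00] tcp [0.5005 0.1245 0.2872] gap 0.0702 F 0.0 units xyz [-9.679 -1.181  2.182] sum j6 1.4
```

View pics/w2.png

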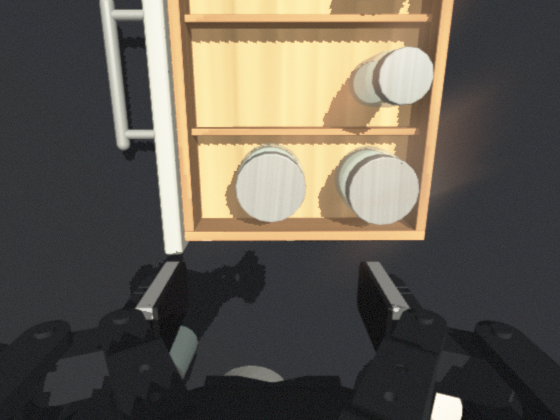

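The squat jar stands upright in its lane at (271,186), in front of the drawer's own squat jar at (382,186). Next is the square jar.

```bash
python3 -m handwheel '{"deltas":[[0.65,-0.5,-0.08,0,0],[0.65,-0.9,-0.11,0,0],[0.65,-0.9,-0.11,0,0],[0.65,-0.9,-0.11,0.2,0],[0.65,-0.9,-0.11,0.2,0],[0.65,-0.9,-0.11,0.3,0],[0.65,-0.9,-0.11,0.3,0],[0.65,-0.9,-0.11,0.3,0],[0.65,-0.9,-0.11,0.3,0],[0.65,-0.9,-0.11,0.3,0],[0.65,-0.9,-0.11,0.28,0],[0.65,-0.18,0,0,0],[0.65,0,0,0,0],[0.65,0,0,0,0]]}'
python3 -c "
from h import *
go(SQUARE,.126)"
```

```text
clock: 11.7
tcp_pos: [0.5533, -0.2608, 0.198]
orientation: [-0.0, 0.609, 0.793, 0.0]
wrist_force: [0.1, 1.0, 0.4]
finger_gap: 0.0707
grip_force: 0.0
t 11.7 psi 104.92 tilt [-3.e-04  4.e-04 -1.e+00] tcp [ 0.5533 -0.2608  0.198 ] gap 0.0707 F 0.0 units xyz [-0.032  0.024  1.8  ] sum j6 0.74
```

```bash
python3 -m handwheel '{"deltas":[[0.65,-0.03,0.025,0.4,0],[0.65,0,0,0.6,0],[0.65,0,0,0.5,0],[0.65,0,0,0.3,0],[0.65,0,0,0,0],[0,0,0,0,0],[0,0,0,0,0],[-0.4,0,0,0,0],[-0.4,0,0,0,0],[-0.4,0,0,0,0],[-0.4,0,0,0,0]]}' 40
python3 -c "
from h import *
go(dr(-.025,.09),.32)"
```

```text
clock: 13.08
tcp_pos: [0.5553, -0.2632, 0.1271]
orientation: [0.001, 0.61, 0.793, 0.0]
wrist_force: [-0.7, 0.3, 5.5]
finger_gap: 0.043
grip_force: 40.4
t 13.075 psi 104.86 tilt [ 0.0019 -0.0011 -1.    ] tcp [ 0.5553 -0.2632  0.1271] gap 0.043 F 40.4 units xyz [14.21   1.259 -4.843] sum j6 0.74
```

```bash
python3 -m handwheel '{"deltas":[[-0.4,0,0,-0.3,0],[-0.4,0,0,-0.8,0],[-0.4,0,0,-0.9,0],[-0.4,0,0,-0.9,0],[-0.4,0,0,-0.9,0],[-0.4,0.4,0.05,-0.6,0],[-0.4,0.8,0.08,-0.44,0],[-0.4,0.9,0.08,0,0],[-0.4,0.9,0.08,0,0],[-0.4,0.9,0.08,0,0],[-0.4,0.9,0.08,0,0],[-0.4,0.9,0.08,0,0],[-0.4,0.9,0.08,0,0],[-0.4,0.9,0.08,0,0],[-0.4,0.9,0.08,0,0],[-0.4,0.9,0.08,0,0]]}'
python3 -m handwheel '{"deltas":[[-0.4,0.9,0.08,0,0],[-0.4,0.9,0.08,0,0],[-0.4,0.9,0.08,0,0],[-0.4,0.9,0.08,0,0],[-0.4,0.9,0.08,0,0],[-0.4,0.4,0.03,0,0],[-0.4,0,0,0,0],[-0.4,0,0,0,0]]}'
python3 -c "
from h import *
go(dr(-.025,.09),.139)"
```

```text
clock: 15.08
tcp_pos: [0.4915, 0.1064, 0.3197]
orientation: [-0.0, 0.61, 0.793, -0.0]
wrist_force: [0.2, -0.1, -1.5]
finger_gap: 0.0427
grip_force: 41.1
clock: 16.08
tcp_pos: [0.4586, 0.2984, 0.3195]
orientation: [0.0, 0.61, 0.792, -0.0]
wrist_force: [0.1, -0.0, -1.6]
finger_gap: 0.0428
grip_force: 41.0
t 16.075 psi 104.82 tilt [-1.e-04 -8.e-04 -1.e+00] tcp [0.4586 0.2984 0.3195] gap 0.0428 F 41.0 units xyz [ 0.031 -0.013  4.511] sum j6 1.74
```

```bash
python3 -m handwheel '{"deltas":[[-0.4,0.03,-0.01,0.4,0],[-0.4,0,0,0.7,0],[-0.4,0,0,0.8,0],[-0.4,0,0,0.8,0],[-0.4,0,0,0.7,0],[-0.4,0,0,0.5,0],[-0.4,0,0,0.35,0],[-0.4,0,0,0.2,0],[-0.4,0,0,0.06,0],[-0.4,0,0,0.03,0],[-0.4,0,0,0.03,0],[-0.4,0,0,0.03,0],[-0.4,0,0,0,0],[-0.4,0,0,0,0]]}'
python3 -c "
from h import *
go(dr(-.025,.09),.135)"
```

```text
clock: 17.82
tcp_pos: [0.4578, 0.3004, 0.1355]
orientation: [0.0, 0.61, 0.793, 0.0]
wrist_force: [-0.0, -0.8, -1.1]
finger_gap: 0.0424
grip_force: 41.0
t 17.825 psi 104.86 tilt [ 1.e-04 -1.e-04 -1.e+00] tcp [0.4578 0.3004 0.1355] gap 0.0424 F 41.0 units xyz [-0.025 -0.007  0.013] sum j6 1.75
```

```bash
python3 -m handwheel '{"deltas":[[-0.4,0,0,0.03,0],[-0.4,0,0,0.03,0],[-0.4,0,0,0.03,0],[-0.4,0,0,0,0],[-0.4,0,0,0,0]]}'
```

```text
clock: 18.45
tcp_pos: [0.4581, 0.3005, 0.1349]
orientation: [0.001, 0.61, 0.793, 0.001]
wrist_force: [-4.8, -2.9, 20.0]
finger_gap: 0.0426
grip_force: 43.0
```

```bash
python3 -m handwheel '{"deltas":[[-0.4,0,0,-0.04,0],[-0.4,0,0,-0.02,0],[0,0,0,0,0],[0.35,0,0,0,0],[0.35,0,0,0,0],[0.35,0,0,-0.3,0],[0.35,0,0,-0.8,0],[0.35,0,0,-0.9,0],[0.35,0,0,-0.9,0],[0.35,0,0,-0.9,0],[0.35,0,0,0,-1],[0.35,0,0,0,-1],[0.35,0,0,0,-1],[0.35,0,0,0,-1],[0.35,0,0,0,-1],[0.35,0,0,0,-1],[0.35,0,0,0,-1],[0.35,0,0,0,-1],[0.35,0,0,0,-1],[0.35,0,0,0,0]]}'
python3 -c "
from h import *
go(SL,.22)
f,X,c=cam('wrist');save('w3.png',f)"
```

```text
clock: 20.95
tcp_pos: [0.4578, 0.3003, 0.2869]
orientation: [0.0, -0.128, 0.992, 0.0]
wrist_force: [-0.5, -0.3, -0.6]
finger_gap: 0.0578
grip_force: 0.0
t 20.95 psi -165.25 tilt [ 6.e-04  1.e-04 -1.e+00] tcp [0.4578 0.3003 0.2869] gap 0.0578 F 0.0 units xyz [  3.884 -12.042   1.67 ] sum j6 0.18
```

View pics/w3.png

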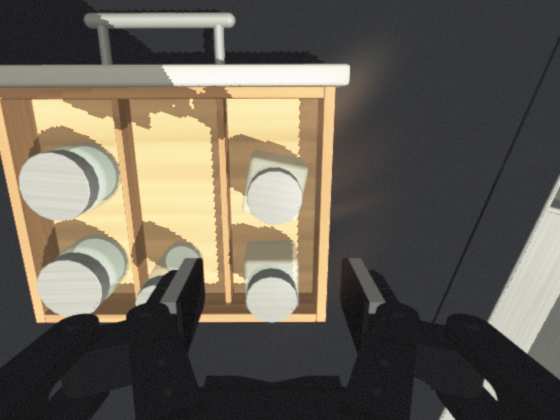

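The square jar stands in its lane at (275,185), slightly turned, in front of the drawer's square jar (272,290). The squat pair on the left is also fine. Next is the nearer slim jar.

```bash
python3 -m handwheel '{"deltas":[[0.35,0.1,-0.5,0,0],[0.35,0.3,-0.9,0,0],[0.35,0.3,-0.9,0,0],[0.35,0.3,-0.9,0,0],[0.35,0.3,-0.9,0,0],[0.35,0.3,-0.9,0,0],[0.35,0.3,-0.9,0,0],[0.35,0.3,-0.9,0,0],[0.35,0.3,-0.9,0.1,0],[0.35,0.3,-0.9,0.2,0],[0.35,0.3,-0.9,0.3,0],[0.35,0.3,-0.9,0.3,0],[0.35,0.3,-0.9,0.4,0],[0.35,0.18,-0.74,0.37,0],[0.35,0,0,0,0],[0.35,0,0,0,0]]}'
python3 -c "
from h import *
go(SL,.14)"
```

```text
clock: 23.0
tcp_pos: [0.4307, -0.2049, 0.2197]
orientation: [-0.0, -0.128, 0.992, 0.0]
wrist_force: [0.0, 0.2, -0.1]
finger_gap: 0.0575
grip_force: 0.0
t 23.0 psi -165.24 tilt [-4.e-04  3.e-04 -1.e+00] tcp [ 0.4307 -0.2049  0.2197] gap 0.0575 F 0.0 units xyz [ 0.009 -0.     1.993] sum j6 -0.87
```

```bash
python3 -m handwheel '{"deltas":[[0.35,0.01,0,0.4,0],[0.35,0,0,0.7,0],[0.35,0,0,0.6,0],[0.35,0,0,0.29,0],[0.35,0,0,0,0],[-0.1,0,0,0,0],[-0.1,0,0,0,0],[-0.5,0,0,0,0],[-0.5,0,0,0,0],[-0.5,0,0,0,0],[-0.5,0,0,0,0]]}' 40
python3 -c "
from h import *
go(dr(-.002,.0),.33)"
```

```text
clock: 24.38
tcp_pos: [0.4315, -0.2053, 0.141]
orientation: [0.001, -0.129, 0.992, -0.001]
wrist_force: [-0.4, 1.1, 5.8]
finger_gap: 0.0367
grip_force: 39.7
t 24.375 psi -165.14 tilt [ 1.8e-03 -8.0e-04 -1.0e+00] tcp [ 0.4315 -0.2053  0.141 ] gap 0.0367 F 39.7 units xyz [-4.456  9.77  -4.729] sum j6 -0.87
```

```bash
python3 -m handwheel '{"deltas":[[-0.5,0,0,-0.3,0],[-0.5,0,0,-0.8,0],[-0.5,0,0,-0.9,0],[-0.5,0,0,-0.9,0],[-0.5,0,0,-0.9,0],[-0.5,-0.2,0.4,-0.6,0],[-0.5,-0.4,0.8,-0.33,0],[-0.5,-0.4,0.9,0,0],[-0.5,-0.4,0.9,0,0],[-0.5,-0.4,0.9,0,0],[-0.5,-0.4,0.9,0,0],[-0.5,-0.4,0.9,0,0],[-0.5,-0.4,0.9,0,0],[-0.5,-0.4,0.9,0,0],[-0.5,-0.4,0.9,0,0],[-0.5,-0.4,0.9,0,0],[-0.5,-0.25,0.47,0,0],[-0.5,0,0,0,0],[-0.5,0,0,0,0]]}'
python3 -c "
from h import *
go(dr(-.002,.0),.152)"
```

```text
clock: 26.75
tcp_pos: [0.5026, 0.2176, 0.3291]
orientation: [-0.0, -0.129, 0.992, -0.0]
wrist_force: [-0.6, -0.7, -0.8]
finger_gap: 0.0363
grip_force: 40.2
t 26.75 psi -165.17 tilt [-4.e-04 -8.e-04 -1.e+00] tcp [0.5026 0.2176 0.3291] gap 0.0363 F 40.2 units xyz [-0.021  0.016  4.427] sum j6 0.0
```

```bash
python3 -m handwheel '{"deltas":[[-0.5,-0.02,0.015,0.4,0],[-0.5,0,0,0.7,0],[-0.5,0,0,0.8,0],[-0.5,0,0,0.8,0],[-0.5,0,0,0.7,0],[-0.5,0,0,0.5,0],[-0.5,0,0,0.33,0],[-0.5,0,0,0.2,0],[-0.5,0,0,0.03,0],[-0.5,0,0,0.03,0],[-0.5,0,0,0.03,0],[-0.5,0,0,0,0],[-0.5,0,0,0,0]]}'
python3 -m handwheel '{"deltas":[[-0.5,0,0,0.03,0],[-0.5,0,0,0,0],[-0.5,0,0,0,0]]}'
```

```text
clock: 28.38
tcp_pos: [0.5039, 0.2193, 0.1491]
orientation: [0.001, -0.129, 0.992, 0.0]
wrist_force: [1.0, -0.8, 4.9]
finger_gap: 0.0366
grip_force: 40.5
clock: 28.75
tcp_pos: [0.5043, 0.2194, 0.149]
orientation: [0.002, -0.129, 0.992, 0.0]
wrist_force: [-1.7, 0.0, 11.5]
finger_gap: 0.0365
grip_force: 41.5
```

Contact with the floor. I'll ease off, release, and then go for the other slim jar.

```bash
python3 -m handwheel '{"deltas":[[-0.5,0,0,-0.03,0],[-0.2,0,0,0,0],[0.2,0,0,0,0],[0.2,0,0,0,0],[0.2,0,0,-0.3,0],[0.2,0,0,-0.8,0],[0.2,0,0,-0.9,0],[0.2,0,0,-0.9,0],[0.2,0,0,-0.6,0],[0.2,0,0,0,0]]}'
python3 -c "
from h import *
go(SR,.22)
f,X,c=cam('wrist');save('w4.png',f)"
```

```text
clock: 30.0
tcp_pos: [0.5044, 0.2194, 0.291]
orientation: [0.002, -0.129, 0.992, 0.0]
wrist_force: [-0.7, -0.2, 0.3]
finger_gap: 0.0514
grip_force: 0.0
t 30.0 psi -165.14 tilt [ 0.0047  0.0012 -1.    ] tcp [0.5044 0.2194 0.291 ] gap 0.0514 F 0.0 units xyz [  2.819 -15.283   1.762] sum j6 0.01
```

View pics/w4.png

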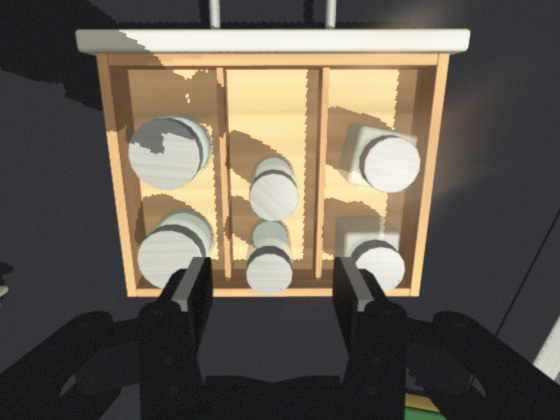

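The first slim jar stands in the middle lane at (273,195), in front of the drawer's slim jar (269,270). Next is the far slim jar.

```bash
python3 -m handwheel '{"deltas":[[0.4,0.1,-0.5,0,0],[0.4,0.17,-0.9,0,0],[0.4,0.17,-0.9,0,0],[0.4,0.17,-0.9,0,0],[0.4,0.17,-0.9,0,0],[0.4,0.17,-0.9,0,0],[0.4,0.17,-0.9,0,0],[0.4,0.17,-0.9,0,0],[0.4,0.17,-0.9,0,0],[0.4,0.17,-0.9,0,0],[0.4,0.17,-0.9,0,0],[0.4,0.17,-0.9,0.2,0],[0.4,0.17,-0.9,0.3,0],[0.4,0.17,-0.9,0.3,0],[0.4,0.17,-0.9,0.3,0],[0.4,0.17,-0.9,0.3,0],[0.4,0.17,-0.9,0.36,0],[0.4,0,-0.38,0,0],[0.4,0,0,0,0],[0.4,0,0,0,0]]}'
python3 -c "
from h import *
go(SR,.14)"
```

```text
clock: 32.55
tcp_pos: [0.5503, -0.4001, 0.2172]
orientation: [-0.001, -0.129, 0.992, 0.001]
wrist_force: [-0.4, -0.4, -0.1]
finger_gap: 0.0599
grip_force: 0.0
t 32.55 psi -165.15 tilt [-0.0012  0.0012 -1.    ] tcp [ 0.5503 -0.4001  0.2172] gap 0.0599 F 0.0 units xyz [-0.055 -0.021  1.931] sum j6 -1.01
```

```bash
python3 -m handwheel '{"deltas":[[0.4,-0.055,-0.02,0.4,0],[0.4,0,0,0.7,0],[0.4,0,0,0.55,0],[0.4,0,0,0.25,0],[0.4,0,0,0,0],[-0.1,0,0,0,0],[-0.1,0,0,0,0],[-0.5,0,0,0,0],[-0.5,0,0,0,0],[-0.5,0,0,0,0],[-0.5,0,0,0,0]]}' 40
python3 -c "
from h import *
go(dr(-.062,.0),.33)"
```

```text
clock: 33.92
tcp_pos: [0.5539, -0.4011, 0.1433]
orientation: [0.001, -0.129, 0.992, -0.001]
wrist_force: [-0.8, 1.0, 5.3]
finger_gap: 0.0368
grip_force: 40.2
t 33.925 psi -165.14 tilt [ 0.0018 -0.0014 -1.    ] tcp [ 0.5539 -0.4011  0.1433] gap 0.0368 F 40.2 units xyz [-1.252 15.283 -4.692] sum j6 -1.0
```

```bash
python3 -m handwheel '{"deltas":[[-0.5,0,0,-0.3,0],[-0.5,0,0,-0.8,0],[-0.5,0,0,-0.9,0],[-0.5,0,0,-0.9,0],[-0.5,0,0,-0.9,0],[-0.5,-0.05,0.4,-0.6,0],[-0.5,-0.08,0.8,-0.3,0],[-0.5,-0.08,0.9,0,0],[-0.5,-0.08,0.9,0,0],[-0.5,-0.08,0.9,0,0],[-0.5,-0.08,0.9,0,0],[-0.5,-0.08,0.9,0,0],[-0.5,-0.08,0.9,0,0],[-0.5,-0.08,0.9,0,0],[-0.5,-0.08,0.9,0,0],[-0.5,-0.08,0.9,0,0]]}'
python3 -m handwheel '{"deltas":[[-0.5,-0.08,0.9,0,0],[-0.5,-0.08,0.9,0,0],[-0.5,-0.08,0.9,0,0],[-0.5,-0.08,0.9,0,0],[-0.5,-0.08,0.9,0,0],[-0.5,-0.08,0.9,0,0],[-0.5,0,0.5,0,0],[-0.5,0,0,0,0],[-0.5,0,0,0,0]]}'
python3 -c "
from h import *
go(dr(-.062,.0),.155)"
```

```text
clock: 35.92
tcp_pos: [0.4904, -0.0315, 0.3303]
orientation: [0.0, -0.129, 0.992, -0.0]
wrist_force: [-0.1, 0.9, -1.0]
finger_gap: 0.0362
grip_force: 40.4
clock: 37.05
tcp_pos: [0.4489, 0.2001, 0.33]
orientation: [0.0, -0.129, 0.992, -0.0]
wrist_force: [-1.2, 0.1, -0.4]
finger_gap: 0.0368
grip_force: 40.3
t 37.05 psi -165.14 tilt [ 1.e-04 -5.e-04 -1.e+00] tcp [0.4489 0.2001 0.33  ] gap 0.0368 F 40.3 units xyz [0.073 0.092 4.375] sum j6 -0.0
```

```bash
python3 -m handwheel '{"deltas":[[-0.5,0.07,0.09,0.35,0],[-0.5,0,0,0.7,0],[-0.5,0,0,0.8,0],[-0.5,0,0,0.8,0],[-0.5,0,0,0.7,0],[-0.5,0,0,0.5,0],[-0.5,0,0,0.33,0],[-0.5,0,0,0.18,0],[-0.5,0,0,0.03,0],[-0.5,0,0,0.03,0],[-0.5,0,0,0.03,0],[-0.5,0,0,0,0],[-0.5,0,0,0,0]]}'
```

```text
clock: 38.67
tcp_pos: [0.4454, 0.2033, 0.1521]
orientation: [0.0, -0.129, 0.992, -0.0]
wrist_force: [0.3, 0.7, -0.8]
finger_gap: 0.0366
grip_force: 40.3
```

```bash
python3 -m handwheel '{"deltas":[[-0.5,0,0,0.03,0],[-0.5,0,0,0.03,0],[-0.5,0,0,0,0],[-0.5,0,0,0,0]]}'
```

```text
clock: 39.17
tcp_pos: [0.446, 0.2036, 0.1513]
orientation: [0.001, -0.129, 0.992, 0.0]
wrist_force: [-3.0, -0.0, 11.7]
finger_gap: 0.0366
grip_force: 41.7
```

Contact. I'll ease off, release, and back away so the top camera has a clear view.

```bash
python3 -m handwheel '{"deltas":[[-0.5,0,0,-0.03,0],[-0.2,0,0,0,0],[0.2,0,0,0,0],[0.2,0,0,0,0],[0.2,0,0,-0.3,0],[0.2,0,0,-0.8,0],[0.2,0,0,-0.9,0],[0.2,0,0,-0.9,0],[0.2,0,0,-0.6,0],[0.2,0.2,-0.8,0,0],[0.2,0.2,-0.9,0,0],[0.2,0.2,-0.9,0,0],[0.2,0.2,-0.9,0,0],[0.2,0.2,-0.9,0,0],[0.2,0,-0.9,0,0],[0.2,0,-0.9,0,0],[0.2,0,-0.9,0,0],[0.2,0,-0.8,0,0],[0.2,0,-0.8,0,0],[0.2,0,0,0,0]]}'
python3 - <<'E'
from h import *
f,X,c=cam("top"); save("top9.png",f)
A=np.radians(DY); Ri=np.array([[np.cos(A),np.sin(A)],[-np.sin(A),np.cos(A)]])
z=X[...,2]
for n,h in(("slim",.098),("square",.086),("squat",.070)):
    m=(abs(z-h)<.004)&(X[...,1]>.05)&(X[...,0]>.38)&(X[...,0]<.65)&(X[...,1]<.4)
    k,l,s,_=cv2.connectedComponentsWithStats(m.astype(np.uint8))
    for i in range(1,k):
        if s[i,4]>60:
            p=X[l==i]; G=np.linalg.lstsq(np.c_[p[:,:2],np.ones(len(p))],p[:,2],rcond=None)[0]
            print(n,s[i,4],"world",np.round(p.mean(0),4),"drawer",np.round(Ri@(p.mean(0)[:2]-D0),4),"slope",np.round(G[:2],3))
E
```

```text
clock: 41.68
tcp_pos: [0.4963, -0.1453, 0.2911]
orientation: [0.0, -0.128, 0.992, -0.0]
wrist_force: [-0.1, 0.1, -0.2]
finger_gap: 0.0511
grip_force: 0.0
slim 240 world [0.5651 0.2314 0.0982] drawer [ 0.0613 -0.0033] slope [0.019 0.003]
slim 242 world [0.5025 0.2188 0.0983] drawer [-0.0025  0.0007] slope [-0.002  0.014]
slim 249 world [0.4458 0.2032 0.0981] drawer [-0.0613  0.0001] slope [ 0.003 -0.001]
square 312 world [0.5436 0.3208 0.0862] drawer [0.0635 0.0887] slope [0.003 0.006]
square 322 world [0.4577 0.3006 0.086 ] drawer [-0.0247  0.0913] slope [-0.012  0.016]
squat 522 world [0.5884 0.1479 0.0702] drawer [ 0.0623 -0.0899] slope [ 0.002 -0.008]
squat 526 world [0.4984 0.1264 0.0701] drawer [-0.0302 -0.0876] slope [-0.005  0.   ]
```

View pics/top9.png

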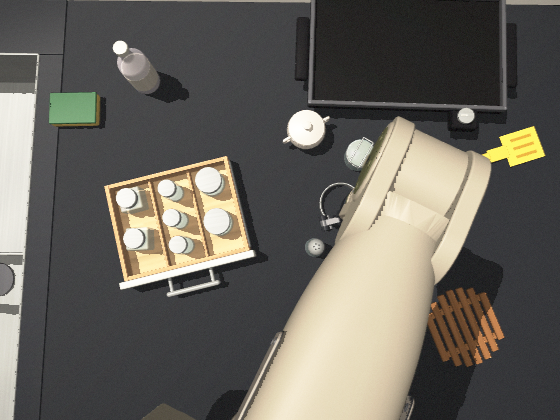

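The top view shows all seven jars upright in their own lanes: square (136,239), slims (174,218) and (180,244), squat (217,221). The salt shaker (315,247) and clip jar (359,153) haven't moved, and the gripper is clear at height.

```bash
python3 -c "
from workcell import hand_in
print(hand_in())"
```

```text
the job is handed in; nothing more can be done
None
```

All four jars are back in the drawer, upright and each in the lane of its own kind. The jars already in the drawer, the salt shaker and the clip-top jar are where they were. The job was handed in with about 42 s on the clock, but no verdict came back.

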